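# Spring a painted panel into the panel holder

### The arm

A 7-joint arm with a two-finger parallel gripper is mounted at the origin on a cart in front of the work surface, level with it; the furniture and walls round the work are solid. World frame = base frame: x ahead of the robot, y to its left, z up, the work surface at z = 0. Lengths are in m, angles in rad, forces in N, time in s.
With the tool pointing down it reaches from about 0.35 to 0.9 m from the base axis. Payload 8.1 kg.
Tool frame: the origin (TCP) lies on the centre line of the jaws, within the pads' length; the fingertips stand 19 mm ahead of it and the grasp point (between the pads) is the TCP; z points along the fingers, y is the direction in which the jaws open and shut (so a half turn about z gives the same grasp; the last joint's range is limited). The gripper opens to 92 mm and grips with 3 to 60 N. Pads are 19 mm wide; open, the fingers measure 130 mm over their backs; the gripper's body (75 mm by 190 mm) begins 47 mm behind the grasp point.
Start: joints at [-1.442, 0.434, 0.025, 1.573, -0.012, 1.134, -0.075], TCP at [0.144, 0.608, 0.246] pointing down, gripper open.
Joint ranges: [-2.62, 2.62], [-0.44, 2.09], [-1.27, 1.32], [0.08, 2.57], [-1.32, 4.46], [0.12, 2], [-2.74, 2.74]. Speed limits (rad/s): [2.22, 2.22, 3.01, 3.01, 3.14, 3.14, 3.14].

### API

Orientations are given as a rotation vector (axis times angle).
In Python, from cell import monitor, imaging, workorder, outline_of gives the robot as it stands.
- The arm moves only by the tool move_arm, never from a script. Its argument "series" is a list of rows, each a list of 6 numbers: the shift along the world's x, y, z in cm, then the turn, a rotation vector about the world's x, y, z in degrees. A call has 1 to 8 rows; each row shifts and turns the commanded pose from where the row before left it; what a row does not reach is not made up. A row lasts 1/10 s, in which the tool goes at most 50 mm and 8.59 degrees, less where a joint would pass 70% of its speed; a pose out of reach is approached as far as the arm can. A call with a gripper value outside its range is refused whole. "grip" is the opening, from 0 (shut) to 1 (fully open), set as the call begins (left out, the last holds). The fingers move at their own pace and stop on an object; "force" is the grip in N (left out, the last holds). Time passes only in rows, so rows that do not move let the fingers close. It gives the time, the measured TCP pose, the force and the opening at its end, in the units of the state.
- monitor.observe(): the state, without advancing time (a new reading comes with each control period).
- imaging.get_image(name): name is "side" or "top" or "wrist"; returns a dict with "color" (384x512x3 uint8, red, green, blue), "fx", "fy", "cx", "cy" (pixels), "rvec" (rotation vector, rad) and "tvec" (3), from world to camera coordinates, as OpenCV has them; the wrist camera has in their place "mount" (4x4, takes a point from camera to tool coordinates, whose origin is the TCP and whose axes are the flange's). Camera axes: x right, y down, z forward; pixel columns grow to the right and rows downward; lengths in m; the calibration is good to about 2 mm. A picture is of the moment at which its call begins: read the wrist's pose just before it. There is no depth.
- workorder.sign_off(): hands the job in, once; it reports no verdict.
Trained networks look in the newest picture that a camera, given by its name, has taken for a name from the list of things; names that differ only in an ending like _2 or _b are one class to them, and where a whole thing is asked for, a point or a joint stands for the part that bears it (a point fixed in the world has none). Each returns a list of dicts, best first, with "p" (0 to 1); they miss things now and then, are a little off and sometimes report something else, mostly with a low value. They report only what shows in the picture. A call takes as long as a camera call.
- outline_of(camera, thing): "mask" (384x512 bool, what is visible of it) and "rect" ([left, top, width, height] in pixels, round what is visible of it).
The state is a dict: "clock": time; "joints": joint angles; "dq": joint speeds; "joint_efforts": joint torques, N m; "position": TCP position; "ee_rot": TCP orientation; "force": force on the tool from outside, world axes, zero at the start; "ft_torque": the same for the moment, N m; "width": opening from 0.0 (shut) to 1.0 (fully open).
Only numpy, scipy, OpenCV 4.12 (cv2) and the standard library are available. Lean on these libraries where they do the work, as an engineer would, in place of code of your own. Each camera call takes 0.05 s, during which the arm holds its last target. There are 200 camera calls.

### The job

Put the small panel with the red disc on black into the sprung panel holder, picture side up: push one end in under the hood of the hooded green jaw so that this jaw gives way, lower the other end inside the plain jaw, then let go so that the springs centre it, lying flat on the rails and straight between the two jaws. Leave the white and blue panel where it lies.

Things in the scene. Friction and masses are not known exactly. Their poses are not given: they have to be found in the camera images.
- panel_sun: The panel to mount: a stiff wooden board 120 x 50 x 12 mm (x, y, z), about 0.11 kg, black on top with a red disc 38 mm across and a red dot. Starts lying on the table, picture up. Origin at the centre of its underside; x along its length, z up out of the picture. It is to be gripped across its 50 mm width.
- panel_sea: A second panel of the same size, white on top with blue stripes. Not wanted now; leave it lying. Origin at the centre of its underside, x along its length. The two panels may have changed places.
- holder: Panel holder fixed to the table: steel base 250x80 mm, 10 high; two rails (tops 30 mm above table) carry the panel; an green sprung jaw 60 wide at each end; end blocks 43 high. Origin on the table under its middle, x to the hooded jaw (the farther one), z up. Plain jaw: face at x=-52 at rest, round top 44 high, open above. Centred panel: origin at 0,0, 30 above table, each jaw pushed out 8 mm.
- jaw_back (a joint): Hooded jaw's travel in m: 0 at rest, grows outwards (holder +x), stop 0.026. At 0 its upright face is at holder x=+52 mm; its hood (54 to 60 mm above table) reaches 8 mm further in, to x=+44. Pushed back 16 mm or more alone, it lets the other end of the 120 mm panel go down inside the plain jaw. Both jaws have equal springs: 2 N at first, then 0.4 N per mm.

How it is judged:
On the way:
1. the panel has pushed the hooded jaw back by more than 10 mm (value of joint jaw_back above 0.01 m and contact force between panel_sun and the fingers above 0.5 N and horizontal distance between panel_sun and holder below 0.05 m), for 0.1 s.
At the end, for the whole second after the job is handed in: The red-disc panel lies at rest on the rails, picture up and flat (within 5 degrees, its underside 25 to 36 mm above the table), centred between the jaws (within 8 mm along the jaw axis, 13 mm across it) and in line with the holder within 10 degrees (x of panel_sun in the frame of holder between -0.008 and 0.008 m and y of panel_sun in the frame of holder between -0.013 and 0.013 m and z of panel_sun in the frame of holder between 0.025 and 0.036 m and angle between panel_sun's own z axis and vertical below 0.1 rad and angle between the x axis of panel_sun and the x axis of holder, either way round below 0.175 rad and linear speed of panel_sun below 0.02 m/s); the robot touches nothing.
It fails at once if the white and blue panel is moved by more than 20 mm (distance of panel_sea from where it was at the start of the episode above 0.02 m).
It also fails if it takes over 42 s, if anything falls off the work surface, if the arm or the gripper's body presses on something with over 40 N, if the wrist force passes 120 N, or if a joint passes its speed limit or range.

## Working session

There is one attempt and no reset: what is moved stays moved. The work goes in short steps, Python scripts to look and compute and a tool call to move; the robot and the scene stay as the last step left them, time stands still between calls to the robot, and variables do not carry over. Pictures are saved under pics/ and viewed, about 8 in all and at most 12, crops included, and the job is handed in when it is done.

Besides the shell and the picture viewer there is one more tool, called after ">>>" as name(argument=value, ...), one argument or row to a line, values as JSON. move_arm: Moves the arm, as the interface text tells. Its arguments: {"type":"object","properties":{"series":{"type":"array"},"grip":{"type":"number"},"force":{"type":"number"}},"required":["series"]}

```bash
mkdir -p pics; ls; cat > h.py <<'E'
import numpy as np, cv2
from cell import monitor, imaging, workorder, outline_of
def cam(n):
    im=imaging.get_image(n)
    K=np.array([[im['fx'],0,im['cx']],[0,im['fy'],im['cy']],[0,0,1]])
    if 'rvec' in im: R=cv2.Rodrigues(np.array(im['rvec'],float))[0]; t=np.array(im['tvec'],float).ravel()
    else: R=t=None
    return im,K,R,t
def back(K,R,t,uv,z):
    uv=np.atleast_2d(uv).astype(float)
    d=(np.linalg.inv(K)@np.c_[uv,np.ones(len(uv))].T).T@R
    c=-R.T@t
    return c+d*((z-c[2])/d[:,2])[:,None]
def proj(K,R,t,P): 
    p=np.atleast_2d(P)@R.T+t; p=p@K.T; return p[:,:2]/p[:,2:]
E
python3 - <<'E'
from h import *
np.set_printoptions(precision=4,suppress=True)
s=monitor.observe(); print(s)
for n in ['top','side']:
    im,K,R,t=cam(n); cv2.imwrite(f'pics/{n}0.png',cv2.resize(im['color'][:,:,::-1],None,fx=1.5,fy=1.5))
    print(n,K[0,0],-R.T@t,R[2])
    for th,z in [('panel_sun',.012),('panel_sea',.012),('holder',.01),('jaw_back',.05)]:
        for o in outline_of(n,th)[:2]:
            cs,_=cv2.findContours(o['mask'].astype(np.uint8),0,2)
            c=max(cs,key=cv2.contourArea); r=cv2.minAreaRect(c)
            w=back(K,R,t,c[:,0],z)[:,:2].astype(np.float32); 
            print(th,o['p'],o['rect'],'world',cv2.minAreaRect(w))
E
```

```text
pics
{'clock': 0.0, 'joints': array([-1.4416,  0.4352,  0.025 ,  1.5741, -0.0116,  1.134 , -0.0751]), 'dq': array([-0.0009,  0.0003, -0.0005,  0.0002,  0.    ,  0.001 ,  0.0001]), 'joint_efforts': array([ -0.0006, -66.7856,   0.9849, -31.4459,  -0.0606,   0.0428,
         0.0002]), 'position': array([0.1435, 0.6078, 0.2449]), 'ee_rot': array([-0.3634, -3.1205,  0.0026]), 'force': array([-0.2654, -0.3896,  0.1654]), 'ft_torque': array([0.0115, 0.0019, 0.0006]), 'width': 1.000903277245208}
top 394.7763030579133 [0.4591 0.1926 0.8989] [ 0.1173  0.0061 -0.9931]
panel_sun 0.83 [151.8, 193.6, 40.0, 51.2] world ((0.4985505938529968, 0.38186436891555786), (0.12247201800346375, 0.055942781269550323), 23.97744369506836)
panel_sea 0.76 [216.8, 194.2, 40.4, 56.9] world ((0.48950082063674927, 0.23722295463085175), (0.05156945064663887, 0.12265157699584961), 68.76444244384766)
panel_sea 0.31 [153.3, 193.3, 39.0, 52.9] world ((0.49865251779556274, 0.3812738060951233), (0.11944935470819473, 0.05050266906619072), 24.93008804321289)
holder 0.58 [328.4, 106.4, 59.6, 113.9] world ((0.630868673324585, -0.03577519953250885), (0.0834231898188591, 0.2630147337913513), 73.08605194091797)
side 431.5313831710452 [0.3023 0.8506 0.5142] [ 0.2712 -0.7886 -0.5519]
panel_sun 0.92 [203.0, 264.3, 77.4, 31.9] world ((0.498019814491272, 0.3853595554828644), (0.11965174227952957, 0.06009359657764435), 24.531356811523438)
panel_sea 0.59 [244.2, 210.8, 65.0, 40.2] world ((0.48963090777397156, 0.24157048761844635), (0.06295663118362427, 0.12735173106193542), 68.01025390625)
holder 0.74 [207.1, 121.2, 102.3, 52.6] world ((0.6409760117530823, -0.06207872927188873), (0.15755146741867065, 0.31156083941459656), 65.08611297607422)
jaw_back 0.83 [218.7, 119.2, 29.1, 27.4] world ((0.6809613108634949, -0.03351365029811859), (0.14040890336036682, 0.05980733409523964), 87.4582748413086)
```

View pics/top0.png

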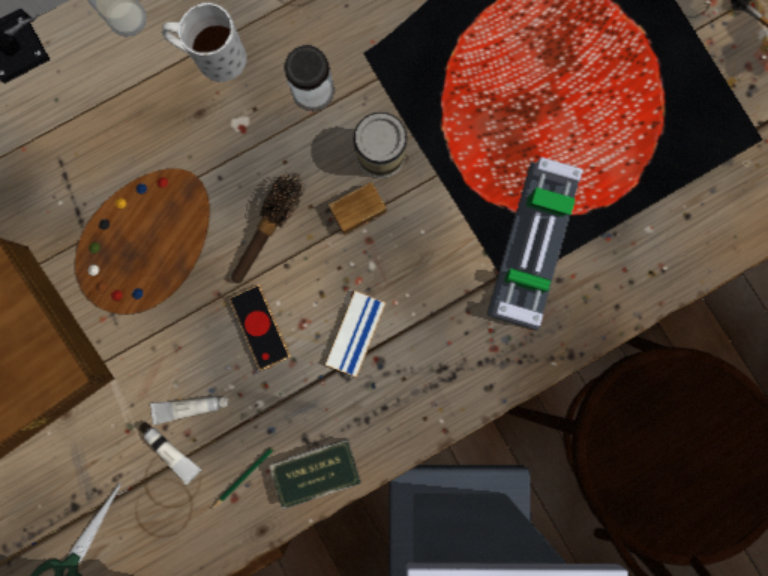

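View pics/side0.png

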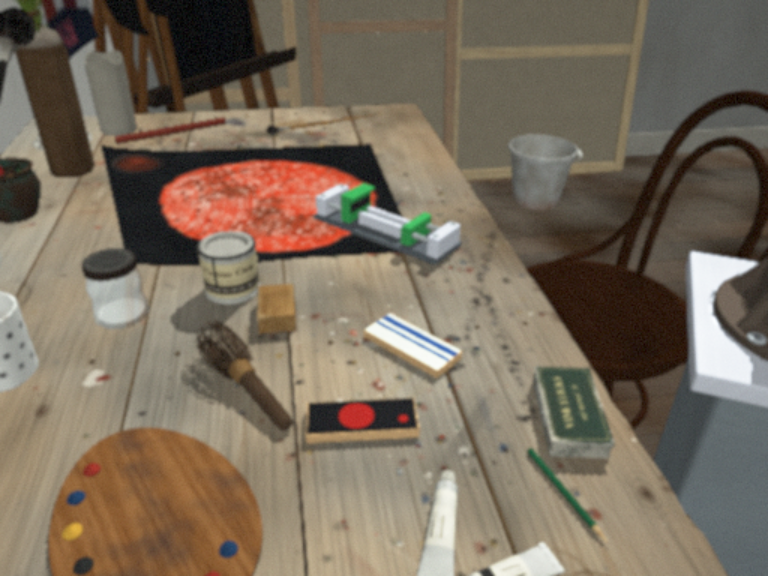

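The top view shows the red-disc panel at about (258,327), the white and blue one at (355,334), and the holder at (537,243) with its hooded jaw at (553,202). The side view agrees with this. I'll move above the red panel.

>>> move_arm(
  series=[
    [3,-1.9,0,0,0,3.1],
    [3,-1.9,0,0,0,3.1],
    [3,-1.9,0,0,0,3.1],
    [3,-1.9,0,0,0,3.1],
    [3,-1.9,0,0,0,3.1],
    [3,-1.9,0,0,0,3.1],
    [3,-1.9,0,0,0,3.1],
    [3,-1.9,0,0,0,3.1],
  ],
  grip=0.8,
)

```text
clock: 1.3
position: [0.3848, 0.4554, 0.2459]
ee_rot: [-0.319, 3.125, 0.001]
force: [-0.1, 0.9, 0.9]
width: 0.801
```

>>> move_arm(
  series=[
    [3,-1.9,-1,0,0,3.1],
    [3,-1.9,-1,0,0,3.1],
    [3,-1.9,-1,0,0,3.1],
    [2.5,-1.6,-1,0,0,3.4],
    [0,0,0,0,0,0],
    [0,0,0,0,0,0],
  ],
)

```text
clock: 1.9
position: [0.499, 0.3826, 0.2054]
ee_rot: [0.655, -3.072, 0.0]
force: [-0.3, 0.4, 0.3]
width: 0.799
```

```bash
cat >> h.py <<'E'
def wcam():
    s=monitor.observe(); im=imaging.get_image('wrist'); M=np.array(im['mount'],float)
    K=np.array([[im['fx'],0,im['cx']],[0,im['fy'],im['cy']],[0,0,1]])
    Rw=cv2.Rodrigues(np.array(s['ee_rot'],float))[0]; p=np.array(s['position'])
    Rc=Rw@M[:3,:3]; c=p+Rw@M[:3,3]
    return im,K,Rc.T,-Rc.T@c,s
def rect(n,K,R,t,th,z):
    out=[]
    for o in outline_of(n,th)[:1]:
        cs,_=cv2.findContours(o['mask'].astype(np.uint8),0,2)
        c=max(cs,key=cv2.contourArea)
        w=back(K,R,t,c[:,0],z)[:,:2].astype(np.float32)
        print(th,o['p'],o['rect'],cv2.minAreaRect(w))
E
python3 - <<'E'
from h import *
np.set_printoptions(precision=4,suppress=True)
im,K,R,t,s=wcam(); print(s['position'],s['ee_rot'],s['width'],s['clock'])
R0=cv2.Rodrigues(s['ee_rot'])[0]; print(R0, -R.T@t,R[2])
print(np.degrees(np.arctan2(R0[1,0],R0[0,0])))
rect('wrist',K,R,t,'panel_sun',.012)
cv2.imwrite('pics/w1.png',im['color'][:,:,::-1])
E
```

```text
[0.499  0.3826 0.2054] [ 0.6552 -3.0718  0.0004] 0.7988560018004106 1.9
[[-0.913  -0.408  -0.0006]
 [-0.408   0.913  -0.0004]
 [ 0.0007 -0.0001 -1.    ]] [0.4349 0.3533 0.3446] [ 0.2387  0.1068 -0.9652]
-155.91878553431224
panel_sun 0.59 [236.2, 109.9, 47.7, 107.3] ((0.497257262468338, 0.380084365606308), (0.11940518766641617, 0.05066950246691704), 25.178651809692383)
```

View pics/w1.png

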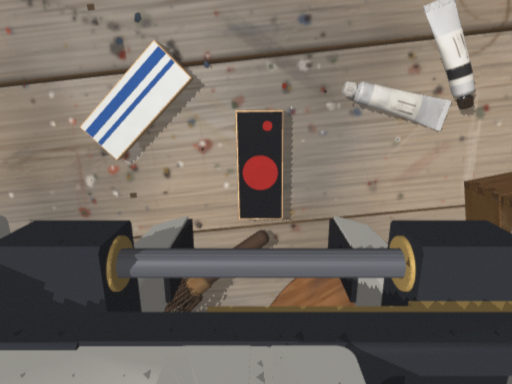

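The wrist view shows the red-disc panel at about (260,165), matching the estimate to 2 mm. I'll descend and grip it.

>>> move_arm(
  series=[
    [-0.2,-0.2,-4,0,0,1],
    [0,0,-4,0,0,0],
    [0,0,-4,0,0,0],
    [0,0,-3,0,0,0],
    [0,0,-2,0,0,0],
    [0,0,-1.4,0,0,0],
    [0,0,0,0,0,0],
    [0,0,0,0,0,0],
  ],
)

```text
clock: 2.8
position: [0.4964, 0.3823, 0.0223]
ee_rot: [-0.687, 3.065, 0.001]
force: [-0.5, -0.4, -0.8]
width: 0.801
```

>>> move_arm(
  series=[
    [0,0,0,0,0,0],
    [0,0,0,0,0,0],
    [0,0,0,0,0,0],
    [0,0,0,0,0,0],
    [0,0,0,0,0,0],
    [0,0,0,0,0,0],
    [0,0,0,0,0,0],
    [0,0,0,0,0,0],
  ],
  grip=0.3,
  force=50,
)

```text
clock: 3.6
position: [0.4968, 0.3814, 0.0222]
ee_rot: [-0.686, 3.065, 0.0]
force: [-0.7, -0.9, 5.7]
width: 0.536
```

>>> move_arm(
  series=[
    [0,0,1,0,0,0],
    [0,0,3,0,0,0],
    [0,0,4,0,0,0],
    [0,0,4,0,0,-3],
    [0,0,4,0,0,-3],
    [1,-2.5,3,0,0,-4],
    [1,-2.5,3,0,0,-4],
    [1,-2.5,3,0,0,-4],
  ],
)

```text
clock: 4.4
position: [0.5265, 0.3053, 0.2735]
ee_rot: [-0.194, 3.136, 0.0]
force: [0.9, -0.6, -0.7]
width: 0.536
```

>>> move_arm(
  series=[
    [1,-2.5,0.5,0,0,-4],
    [1,-2.5,0,0,0,-4],
    [1,-2.5,0,0,0,-4],
    [1,-2.5,0,0,0,-4],
    [1,-2.5,0,0,0,-4],
    [1,-2.5,0,0,0,-4],
    [0,0,0,0,0,0],
    [0,0,0,0,0,0],
  ],
)

```text
clock: 5.2
position: [0.5871, 0.155, 0.2764]
ee_rot: [-0.463, -3.107, 0.0]
force: [-1.2, -0.7, -1.2]
width: 0.539
```

```bash
python3 - <<'E'
from h import *
np.set_printoptions(precision=4,suppress=True)
im,K,R,t,s=wcam(); print(s['position'],s['ee_rot'],s['width'],s['clock'],s['force'])
np.savez('w2.npz',c=im['color'],K=K,R=R,t=t)
R0=cv2.Rodrigues(s['ee_rot'])[0]
print(np.degrees(np.arctan2(R0[1,0],R0[0,0])),K)
rect('wrist',K,R,t,'holder',.01)
rect('wrist',K,R,t,'jaw_back',.06)
# overlay model at guess
img=cv2.resize(im['color'],None,fx=1.5,fy=1.5)[:,:,::-1].copy()
cv2.imwrite('pics/w2.png',img)
im,K,R,t=cam('top'); np.savez('t2.npz',c=im['color'],K=K,R=R,t=t)
E
```

```text
[0.5871 0.155  0.2764] [-0.4631 -3.1068  0.0004] 0.5386627094053142 5.2 [-1.2222 -0.7104 -1.1982]
163.0446055440398 [[314.1944   0.     260.4513]
 [  0.     314.1944 185.9524]
 [  0.       0.       1.    ]]
holder 0.86 [90.5, 130.4, 79.5, 89.6] ((0.5620211958885193, -0.019298769533634186), (0.09064898639917374, 0.12055440247058868), 74.350341796875)
```

View pics/w2.png

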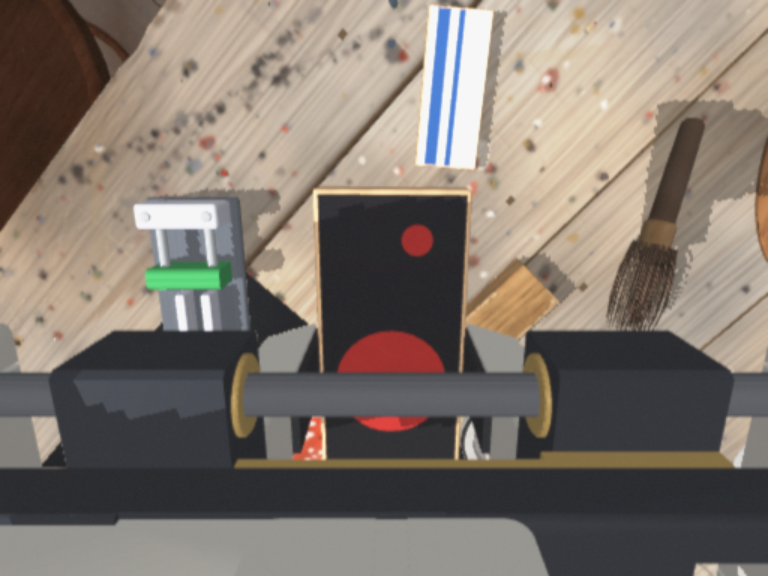

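The held panel sits square between the fingers, and only the plain-jaw end of the holder shows at (190,270). I'll shift along the holder to see all of it.

>>> move_arm(
  series=[
    [3.3,-0.8,0,0,0,0],
    [3.3,-0.8,0,0,0,0],
    [3.3,-0.8,0,0,0,0],
    [3.3,-0.8,0,0,0,0],
    [0,0,0,0,0,0],
    [0,0,0,0,0,0],
  ],
)

```text
clock: 6.0
position: [0.7186, 0.1248, 0.2758]
ee_rot: [-0.458, -3.107, 0.0]
force: [-0.6, 0.1, -0.7]
width: 0.538
```

```bash
python3 - <<'E'
from h import *
np.set_printoptions(precision=4,suppress=True)
im,K,R,t,s=wcam(); print(s['position'],s['ee_rot'],s['width'],s['clock'],s['force'])
np.savez('w3.npz',c=im['color'],K=K,R=R,t=t)
rect('wrist',K,R,t,'holder',.01)
rect('wrist',K,R,t,'jaw_back',.06)
img=cv2.resize(im['color'][:240,:300],None,fx=2.5,fy=2.5,interpolation=cv2.INTER_CUBIC)[:,:,::-1].copy()
cv2.imwrite('pics/w3.png',img)
E
```

```text
[0.7186 0.1248 0.2758] [-0.4577 -3.1068  0.0003] 0.5377431113945064 6.0 [-0.576   0.0556 -0.7296]
holder 0.62 [61.2, 11.0, 101.9, 212.5] ((0.623683512210846, -0.04312095046043396), (0.10030219703912735, 0.26111412048339844), 72.92483520507812)
jaw_back 0.81 [82.7, 161.2, 65.5, 46.4] ((0.6934478282928467, -0.046660520136356354), (0.07602817565202713, 0.05085352435708046), 73.26081848144531)
```

View pics/w3.png

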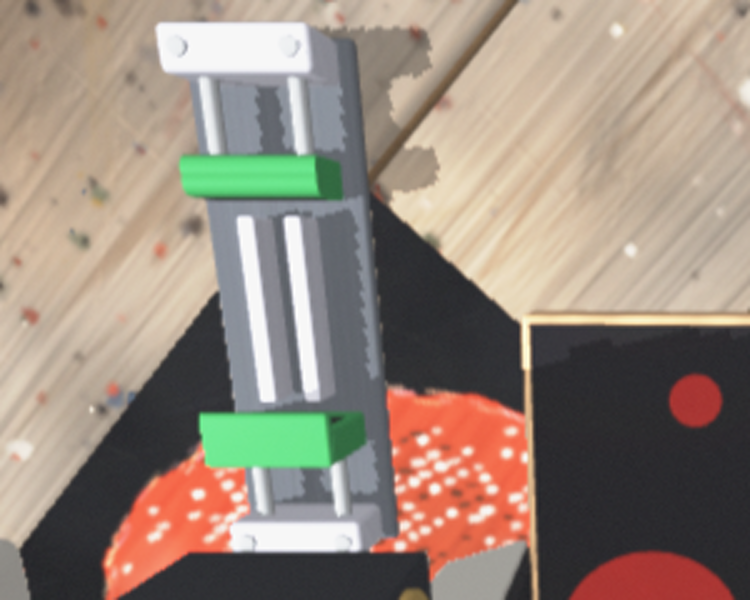

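The wrist view now shows the whole holder. The back block is at (230,48), the plain jaw at (255,177), the hood at (280,440) and the base's right edge runs from (356,38) to (398,537). I'll fit its pose from these points.

```bash
python3 - <<'E'
from h import *
from scipy.optimize import least_squares
np.set_printoptions(precision=4,suppress=True)
d=np.load('w3.npz');K,R,t=d['K'],d['R'],d['t']
P=np.array([[44,-30,60],[44,30,60],[-125,40,10],[125,40,10]])/1e3
V=np.array([[200,414],[330,411],[356,38],[398,537]])/2.5
def W(q,P):
    c,s=np.cos(q[2]),np.sin(q[2]); return P@np.array([[c,-s,0],[s,c,0],[0,0,1]]).T+[q[0],q[1],0]
f=lambda q:(proj(K,R,t,W(q,P))-V).ravel()
r=least_squares(f,[.63,-.04,-.29],loss='soft_l1'); q=r.x; print(q,np.degrees(q[2]));print(f(q).reshape(-1,2))
loc=lambda p,z:(lambda w:(w[:,:2]-q[:2])@np.array([[np.cos(q[2]),-np.sin(q[2])],[np.sin(q[2]),np.cos(q[2])]])*1e3)(back(K,R,t,np.array(p)/2.5,z))
print('rails',loc([[247,217],[292,217],[267,402],[311,399]],.03))
print('block',loc([[156,24],[305,22]],.043))
# held panel in tool frame: red disc/outline, top plane at TCP -0.010
for n in ['w2','w3']:
    d=np.load(n+'.npz');K,R,t=d['K'],d['R'],d['t']
# w2 corners of panel top, trailing end (view 1.5)
d=np.load('w2.npz');K,R,t=d['K'],d['R'],d['t']
w=back(K,R,t,np.array([[317,194],[468,194],[323,440],[460,440],[417,240]])/1.5,.2764-.010)
T=cv2.Rodrigues(np.array([-0.4631,-3.1068,.0004]))[0]; print('panel in tool',(w-[.5871,.155,.2764])@T*1e3)
# check with top camera
d=np.load('t2.npz');cs=None
K,R,t=d['K'],d['R'],d['t']; img=d['c'][:,:,::-1].copy()
base=[[x,y,.01] for x,y in[(-.125,-.04),(.125,-.04),(.125,.04),(-.125,.04)]]
hood=[[x,y,.06] for x,y in[(.044,-.03),(.044,.03)]]
img=cv2.resize(img,None,fx=3,fy=3)
for poly in(base,hood): cv2.polylines(img,[np.int32(3*proj(K,R,t,W(q,np.array(poly)))+1)],True,(0,255,255),1)
cv2.imwrite('pics/t2.png',img[270:720,900:1250])
E
```

```text
[ 0.6263 -0.0336 -0.2953] -16.920757123127157
[[-0.3106 -0.4975]
 [-0.1092  0.865 ]
 [ 0.0245 -1.12  ]
 [ 0.5098  1.3499]]
rails [[-43.2497 -11.5041]
 [-43.3168   9.5483]
 [ 44.5124 -13.06  ]
 [ 42.9324   8.9722]]
block [[-121.1096  -33.6043]
 [-122.079    29.9523]]
panel in tool [[ 57.1535 -23.6693  10.0319]
 [ 57.172   23.5461  10.0167]
 [-30.674  -25.0564   9.995 ]
 [-30.6591  24.4593   9.9791]
 [ 42.5897   7.8175  10.0156]]
```

View pics/t2.png

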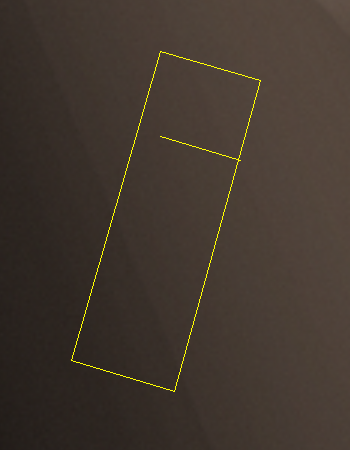

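The top camera's view of the holder is blocked by the arm, so that overlay tells me nothing. The wrist fit is self-consistent: residuals are about 1 px and the rails come out symmetric. Next I'll go above the holder and tilt the panel 12°, leading end down.

>>> move_arm(
  series=[
    [-1.8,-2.6,-1,0.58,1.91,0],
    [-1.8,-2.6,-1,0.58,1.91,0],
    [-1.8,-2.6,-1,0.58,1.91,0],
    [-1.8,-2.6,-1,0.58,1.91,0],
    [-1.8,-2.5,-1,0.58,1.91,0],
    [-1.9,-2.5,-1,0.58,1.91,0],
    [0,0,-3,0,0,0],
    [0,0,-3,0,0,0],
  ],
)

```text
clock: 6.95
position: [0.6094, -0.0303, 0.1574]
ee_rot: [-0.43, -2.906, -0.047]
force: [0.1, 1.1, -2.0]
width: 0.538
```

>>> move_arm(
  series=[
    [0,0,-3,0,0,0],
    [0,0,-1,0,0,0],
    [0,0,0,0,0,0],
    [0,0,0,0,0,0],
  ],
)

```text
clock: 7.35
position: [0.6102, -0.0294, 0.1182]
ee_rot: [-0.428, -2.905, -0.046]
force: [-0.8, -0.8, -1.0]
width: 0.54
```

```bash
cat >> h.py <<'E'
H=np.array([.626,-.0343]); A=np.radians(-16.92)
def inh(p): # mm in holder
    u=np.array([np.cos(A),np.sin(A)]);v=np.array([-u[1],u[0]]); d=np.array(p)[:2]-H
    return np.array([d@u,d@v,p[2]])*1e3
def rep():
    s=monitor.observe(); T=cv2.Rodrigues(np.array(s['ee_rot']))[0]
    u=np.array([np.cos(A),np.sin(A),0])
    print('holder mm',inh(s['position']),'tilt',np.degrees(np.arcsin(T[2,0])),np.degrees(np.arcsin(T[2,1])),'yaw',np.degrees(np.arctan2(T[1,0],T[0,0])),'f',s['force'],s['width'],s['clock'])
E
python3 - <<'E'
from h import *
np.set_printoptions(precision=4,suppress=True)
rep()
im,K,R,t=cam('side')
cv2.imwrite('pics/s4.png',cv2.resize(im['color'][50:230,130:370],None,fx=3,fy=3,interpolation=cv2.INTER_CUBIC)[:,:,::-1])
E
```

```text
holder mm [-16.4977   0.055  118.2114] tilt 11.883641279533373 0.05562224189362793 yaw 163.25230298480233 f [-0.799  -0.7525 -1.0154] 0.5398422672826698 7.35
```

View pics/s4.png

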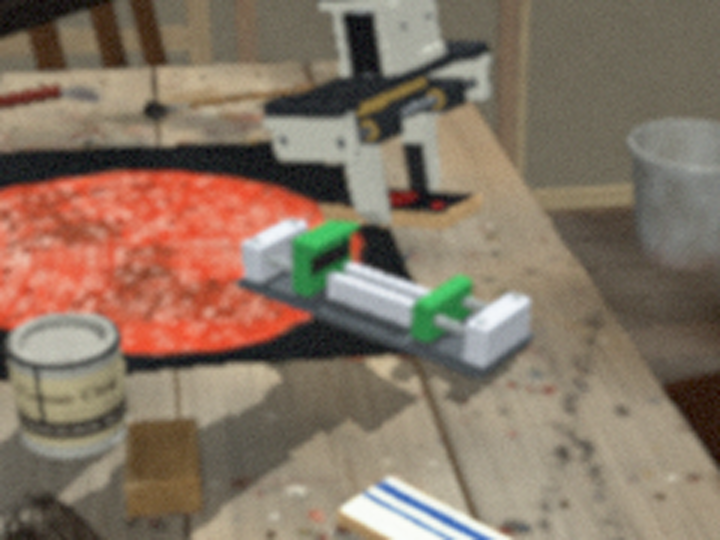

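The side view shows the panel held at about (400,205), tilted, above and in line with the holder, with the hood clear at (325,250). I'll lower it to the mouth of the hood.

>>> move_arm(
  series=[
    [-0.3,0.1,-2,0,0,0],
    [0,0,-1.5,0,0,0],
    [0,0,-1,0,0,0],
    [0,0,-0.4,0,0,0],
    [0,0,0,0,0,0],
    [0,0,0,0,0,0],
  ],
)

```text
clock: 8.0
position: [0.607, -0.0288, 0.0682]
ee_rot: [-0.429, -2.904, -0.046]
force: [-0.3, 0.6, -0.2]
width: 0.536
```

```bash
python3 - <<'E'
from h import *
np.set_printoptions(precision=4,suppress=True)
rep()
im,K,R,t=cam('side')
cv2.imwrite('pics/s5.png',cv2.resize(im['color'][90:190,190:320],None,fx=5,fy=5,interpolation=cv2.INTER_CUBIC)[:,:,::-1])
E
```

```text
holder mm [-19.772   -0.2975  68.1638] tilt 11.9426258722384 0.0303398694822164 yaw 163.20887951901415 f [-0.3016  0.5569 -0.2363] 0.5360720321821434 8.0
```

View pics/s5.png

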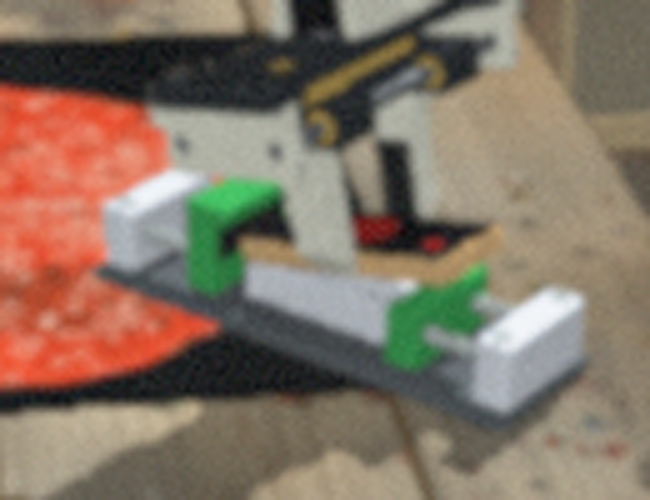

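The panel's leading end is at the hood's mouth at about (245,245), below the hood, and its trailing end stands above the plain jaw at (440,270). I'll push it in.

>>> move_arm(
  series=[
    [0.6,-0.18,0,0,0,0],
    [0.6,-0.18,0,0,0,0],
    [0.6,-0.18,0,0,0,0],
    [0,0,0,0,0,0],
  ],
)

```text
clock: 8.45
position: [0.6248, -0.0341, 0.0676]
ee_rot: [-0.428, -2.902, -0.046]
force: [-3.1, 1.0, 1.2]
width: 0.535
```

```bash
python3 - <<'E'
from h import *
np.set_printoptions(precision=2,suppress=True)
rep()
E
```

```text
holder mm [-1.17 -0.19 67.64] tilt 12.031281048497277 0.025199299809389123 yaw 163.21565165376262 f [-3.12  0.99  1.17] 0.5351664379245238 8.45
```

The 3.3 N reading matches a jaw travel of about 4 mm, as predicted. I'll keep pushing.

>>> move_arm(
  series=[
    [0.5,-0.15,0,0,0,0],
    [0.5,-0.15,0,0,0,0],
    [0.5,-0.15,0,0,0,0],
    [0.15,-0.05,0,0,0,0],
    [0,0,0,0,0,0],
    [0,0,0,0,0,0],
  ],
)

```text
clock: 9.05
position: [0.6386, -0.0383, 0.0673]
ee_rot: [-0.427, -2.898, -0.046]
force: [-8.5, 2.3, 3.4]
width: 0.538
```

```bash
python3 - <<'E'
from h import *
np.set_printoptions(precision=2,suppress=True)
rep()
im,K,R,t=cam('side')
cv2.imwrite('pics/s6.png',cv2.resize(im['color'][90:190,190:320],None,fx=5,fy=5,interpolation=cv2.INTER_CUBIC)[:,:,::-1])
E
```

```text
holder mm [13.2  -0.14 67.29] tilt 12.305092314566453 0.0058656180022848385 yaw 163.23949395776535 f [-8.5   2.26  3.36] 0.5380652319630647 9.05
```

View pics/s6.png

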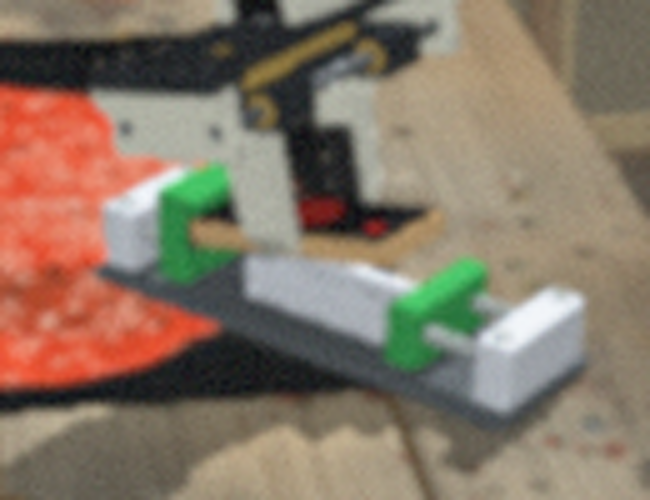

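The panel's end is now under the hood at (200,235), the jaw is pushed back about 18 mm (8.8 N), and the trailing end at (430,220) is inside the plain jaw. I'll push a touch further, then rotate it down.

>>> move_arm(
  series=[
    [0.25,-0.08,0,0,0,0],
    [0,0,-0.25,-0.58,-1.91,0],
    [0,0,-0.25,-0.58,-1.91,0],
    [0,0,-0.25,-0.58,-1.91,0],
    [0,0,0,0,0,0],
  ],
)

```text
clock: 9.6
position: [0.6398, -0.0387, 0.0596]
ee_rot: [-0.441, -3.0, -0.024]
force: [-10.7, 3.3, 4.3]
width: 0.535
```

```bash
python3 - <<'E'
from h import *
np.set_printoptions(precision=2,suppress=True)
rep()
E
```

```text
holder mm [14.52 -0.17 59.59] tilt 6.33043590000705 -0.017288028186721288 yaw 163.26603092748596 f [-10.75   3.33   4.27] 0.5347486098532466 9.6
```

>>> move_arm(
  series=[
    [-0.05,0.01,-0.25,-0.58,-1.91,0],
    [-0.05,0.02,-0.25,-0.58,-1.91,0],
    [-0.05,0.02,-0.25,-0.58,-1.91,0],
    [0,0,0,0,0,0],
    [0,0,0,0,0,0],
  ],
)

```text
clock: 10.1
position: [0.6388, -0.0383, 0.0522]
ee_rot: [-0.456, -3.102, -0.001]
force: [-10.9, 2.0, 6.7]
width: 0.537
```

```bash
python3 - <<'E'
from h import *
np.set_printoptions(precision=2,suppress=True)
rep()
im,K,R,t=cam('side')
cv2.imwrite('pics/s7.png',cv2.resize(im['color'][90:190,190:320],None,fx=5,fy=5,interpolation=cv2.INTER_CUBIC)[:,:,::-1])
E
```

```text
holder mm [13.45 -0.11 52.21] tilt 0.3552837782020634 -0.028994312990790295 yaw 163.27251184101928 f [-10.9    2.     6.69] 0.5369066000223638 10.1
```

View pics/s7.png

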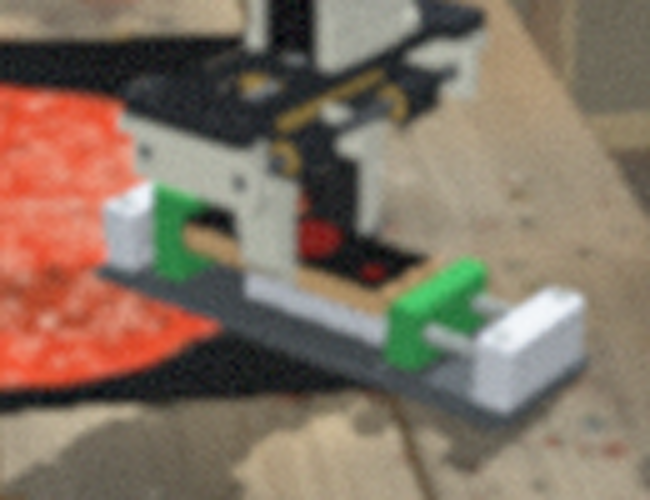

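The panel is down on the rails, and its rear end at (400,300) looks to be inside the plain jaw. I'll ease back while still gripping. If both jaws are engaged, the net force should fall towards zero.

>>> move_arm(
  series=[
    [-0.4,0.12,0,0,0,0],
    [-0.4,0.12,0,0,0,0],
    [-0.4,0.12,0,0,0,0],
    [0,0,0,0,0,0],
  ],
)

```text
clock: 10.55
position: [0.6289, -0.0353, 0.0523]
ee_rot: [-0.457, -3.106, -0.0]
force: [-3.3, 2.0, -4.0]
width: 0.538
```

```bash
python3 - <<'E'
from h import *
np.set_printoptions(precision=2,suppress=True)
rep()
E
```

```text
holder mm [ 3.1  -0.13 52.29] tilt 0.11269201113005682 -0.008858327559075951 yaw 163.24527278569644 f [-3.35  2.   -3.95] 0.5379981877945007 10.55
```

The net force fell to 3.8 N at x = 3 mm, as expected with both springs engaged. I'll release and withdraw.

>>> move_arm(
  series=[
    [-0.2,0.06,0,0,0,0],
    [0,0,0,0,0,0],
    [0,0,0,0,0,0],
    [0,0,0,0,0,0],
    [0,0,0,0,0,0],
  ],
  grip=0.8,
)

```text
clock: 11.05
position: [0.6285, -0.0354, 0.0529]
ee_rot: [0.459, 3.107, 0.0]
force: [-0.5, 0.1, -0.4]
width: 0.801
```

>>> move_arm(
  series=[
    [0,0,2,0,0,0],
    [0,0,4,0,0,0],
    [0,0,4,0,0,0],
    [0,0,4,0,0,0],
    [3,3,4,0,0,0],
    [3,4,2,0,0,0],
    [0,0,0,0,0,0],
    [0,0,0,0,0,0],
  ],
)

```text
clock: 11.85
position: [0.6821, 0.0291, 0.2456]
ee_rot: [0.455, 3.108, 0.001]
force: [-0.6, -0.2, -0.6]
width: 0.803
```

```bash
python3 - <<'E'
from h import *
np.set_printoptions(precision=2,suppress=True)
rep()
im,K,R,t,s=wcam()
for o in outline_of('wrist','panel_sun')[:1]:
    c=max(cv2.findContours(o['mask'].astype(np.uint8),0,2)[0],key=cv2.contourArea)
    r=cv2.minAreaRect(back(K,R,t,c[:,0],.042)[:,:2].astype(np.float32)); print(o['p'],r,inh([*r[0],.03]))
a=cv2.resize(im['color'][:240],None,fx=1.5,fy=1.5)
im,K,R,t=cam('side'); rect('side',K,R,t,'panel_sea',.012)
b=cv2.resize(im['color'][90:190,190:320],(312,240),interpolation=cv2.INTER_CUBIC)
out=np.zeros((600,768,3),np.uint8); out[:360]=a; out[360:,:312]=b
cv2.imwrite('pics/f.png',out[:,:,::-1])
E
```

```text
holder mm [ 35.25  77.01 245.56] tilt -0.027377934556866292 0.023505559529794027 yaw 163.35878867408172 f [-0.65 -0.24 -0.64] 0.8025604074104045 11.85
0.72 ((0.6242577433586121, -0.033648718148469925), (0.05168880894780159, 0.11418847739696503), 72.95489501953125) [-1.86  0.12 30.  ]
panel_sea 0.83 [244.9, 208.6, 64.3, 44.2] ((0.4897889792919159, 0.24134057760238647), (0.062300365418195724, 0.1279243379831314), 68.8273696899414)
```

View pics/f.png

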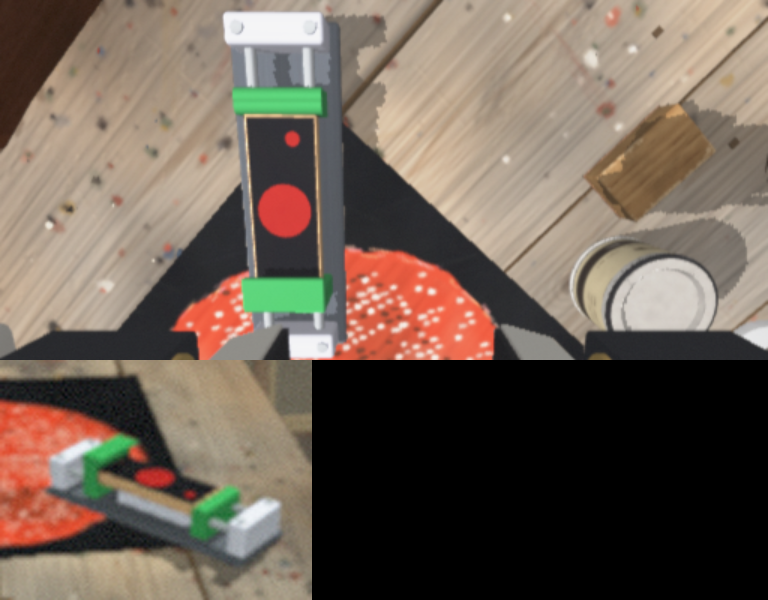

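The picture shows the panel flat and straight at (283,200), with one end under the hood and the other inside the plain jaw. The white and blue panel hasn't moved. I'll hand the job in.

```bash
python3 -c "
from h import *
print(workorder.sign_off())"
```

```text
the job is handed in; nothing more can be done
None
```

The red-disc panel is mounted in the sprung holder, picture side up, and the job is handed in at about 12 s of the 42 s allowed. `sign_off` gave no verdict.

**What I did:** I gripped the panel across its width and tilted it 12° with the leading end down. I pushed that end under the hood until the jaw gave way by about 20 mm, judging by the force and the tool position. Then I laid the panel flat inside the plain jaw, eased it back until both springs engaged, let go and withdrew.

**Last checks:**
- **Panel position:** it measured −1.9 mm along the jaw axis and 0.1 mm across. The hood hides a few millimetres of the front end, so the true position along the axis is nearer 0. It is in line with the holder within about 0.2°.
- **Flatness and height:** the panel looks flat on the rails in the final wrist and side pictures. I did not measure its tilt or height directly.
- **White and blue panel:** it is within 1 mm of where the side camera first saw it.
- **Robot:** the gripper is clear of everything, with force readings at the usual noise level.

**One check that failed:** the arm blocked the top camera when I tried to confirm the holder's position, so I relied on the wrist camera's fit instead. The first top-camera estimate was about 5 mm off that fit. The spring forces during the push matched the fit to within about 2 mm.

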